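# Find the heavy side of a sealed rotor and hold it down

### The arm

A 6-joint arm with a two-finger parallel gripper is mounted at the origin on the work surface. World frame = base frame: x ahead of the robot, y to its left, z up, the work surface at z = 0. Lengths are in mm, angles in rad, forces in N, time in s.
With the tool pointing down it reaches from about 275 to 1000 mm from the base axis. Payload 8.4 kg.
Tool frame: the origin (TCP) lies on the mounting face of the last link; the fingertips stand 173 mm ahead of it and the grasp point (between the pads) lies 155 mm ahead of it; z points along the fingers, y is the line along which they close (so a half turn about z gives the same grasp; the last joint's range is limited). The gripper opens to 85 mm and grips with 20 to 120 N. Pads are 22 mm wide; open, the fingers measure 114 mm over their backs; the gripper's body (76 mm by 85 mm) begins 54 mm behind the grasp point. The pads swing forward as they close: fully open they stand 13 mm farther back than shut.
Start: joints at [1.341, 0.353, 1.633, -0, 1.155, -0.002], TCP at [141.145, 608.857, 404.681] pointing down, gripper open.
Joint ranges: [-2.63, 2.63], [-0.92, 2.1], [0.06, 2.66], [-1.3, 4.44], [0, 2.69], [-3.02, 3.02]. Speed limits (rad/s): [2.22, 2.22, 2.79, 3.14, 3.14, 3.14].

### API

Orientations are given as [roll, pitch, yaw] about the fixed x, y, z axes, in that order (R = Rz(yaw) Ry(pitch) Rx(roll)).
In Python, from rig import r gives the robot as it stands.
- The arm moves only by the tool apply_moves, never from a script. Its argument "deltas" is a list of rows, each an object with "claw": the gripper command: -1 is fully open, 1 is shut, values between are in proportion; "delta_pos": the shift along the tool's x, y, z in cm, a list of three; "yaw": the turn about the tool's z in rad. In form: [{"claw": claw, "delta_pos": [tx, ty, tz], "yaw": yaw}, ...]. A call has 1 to 8 rows; each row shifts and turns the commanded pose from where the row before left it, along the tool's axes as they then stand; what a row does not reach is not made up. A row lasts 1/8 s, in which the tool goes at most 62.5 mm and 10.7 degrees, less where a joint would pass 70% of its speed; a pose out of reach is approached as far as the arm can. A call with a gripper value outside its range is refused whole. The fingers move at their own pace and stop on an object; "grip_force" is the grip in N (left out, the last holds). Time passes only in rows, so rows that do not move let the fingers close. It gives the time, the measured TCP pose, the force, the opening and the grip force at its end, in the units of the state.
- r.sense(): the state, without advancing time (a new reading comes with each control period).
- r.grab_frame(name): name is "scene" or "top" or "wrist"; returns a dict with "img" (420x560x3 uint8, blue, green, red), "z_map" (420x560 float32, mm along the optical axis (not along the pixel's ray), 0 where there is no reading), "fx", "fy", "cx", "cy" (pixels), "dist" ([k1, k2, p1, p2, k3] as OpenCV has them; the pictures are not rectified), "eye" and "rotation" of the camera in the world; the wrist camera has in their place "T_tool_cam" (4x4, takes a point from camera to tool coordinates, whose origin is the TCP and whose axes are the flange's). Camera axes: x right, y up, looking along -z (the intrinsics and any distortion apply to the point x, -y, -z); pixel columns grow to the right and rows downward; lengths in mm; the calibration is good to about 2 mm. A picture is of the moment at which its call begins: read the wrist's pose just before it.
- r.sign_off(): hands the job in; it is judged then, once.
The state is a dict: "clock": time; "qpos": joint angles; "qvel": joint speeds; "joint_efforts": joint torques, N m; "eef_pos": TCP position; "tcp_rot": TCP orientation; "contact_force": force on the tool from outside, world axes, zero at the start; "wrist_torque": the same for the moment, N m; "opening": opening from 0.0 (shut) to 1.0 (fully open); "grasp_force": force on a finger pad.
Only numpy, scipy, OpenCV 4.12 (cv2) and the standard library are available. Lean on these libraries where they do the work, as an engineer would, in place of code of your own. Each camera call takes 0.05 s, during which the arm holds its last target. There are 200 camera calls.

### The job

Pull the steel locking rod straight up out of the rotor stand and stand it upright in the empty hole of the beige rod holder, letting go of it. Then take the crank handle and turn the sealed drum round, at least to the side opposite where the crank began, to feel which side of the drum is heavy; finish still gripping the handle, with the drum at rest and its heavy side straight down. Leave the jar, carton and beaker where they are.

Things in the scene. Friction and masses are not known exactly. Their poses are not given: they have to be found in the camera images.
- stand: Fixed bench stand, grey and aluminium, base 190 x 200 x 12 mm (y -120 to +80 mm). Origin: underside of the base, below the drum's middle. The rotor's axle is level, along the stand's y, 150 mm above the origin; bearing post on its +y side (y 42 to 72 mm), crank on the -y side.
- boss (a point): Centre of the mouth of the 14 mm hole, 30 mm deep, in a square aluminium boss (40 x 40 mm, top 42 mm above the table) on the stand's base, at stand x = +60, y = -95 mm. The locking rod stands in it at the start and bars the crank handle's way.
- drum (a point): Middle of the closed grey plastic drum, on the axle: 132 mm in diameter, 64 mm long, with aluminium rims, alike all round to the eye. A ballast of about 0.5 kg is cast inside it, 40 mm off the axle, at an angle to the crank that cannot be seen and differs every time. The side it is on (the z axis of the ballast, whose pose is not given) is the heavy side; crank and handle are balanced.
- crank (a joint): Angle (rad) of drum and crank, which turn together. 0: handle straight above the axle; positive: handle moves towards the stand's +x (clockwise seen from the crank side). Handle centre = axle + 55 mm x (sin, cos) along (stand x, up). Starts at -2.4 to -0.8 (handle on the stand's -x side). With the rod gone it turns all round, up to 14 rad either way.
- hub (a point): Point on the axle 95 mm from the drum's middle on the crank side, centre of the crank circle. Feel: the bearing drags 0.235 N m (4.3 N at the handle; read at rest it may have either sign, so crank both ways and average), so the drum stays where left; the ballast adds or takes up to 0.18 to 0.21 N m (3.2 to 3.9 N): hardest as the heavy side rises past axle height, easiest as it sinks past it.
- grip: Crank handle: black round sleeve, 18 mm in diameter, 85 mm long, level, parallel to the axle and 55 mm from it, spinning freely on its pin (hold it with an unchanging hand orientation while cranking). Origin: its middle, 83.5 mm from the drum's middle. Gripped 11.5 mm outward of that (stand -y) a hand stays clear of the crank arm, which lies 32 to 40 mm from the drum's middle.
- rod: Locking rod: loose plain steel rod 10 mm in diameter, 200 mm long, 0.1 kg, standing upright in the stand's boss at the start. Origin: centre of its lower end, z along the rod.
- holder: Fixed beige plastic rod holder block 130 x 50 x 55 mm. Origin: centre of its underside, x along its length. Two shorter fixed steel rods stand in it at x = 0 (12 mm thick, top 105 mm above the table) and x = -42 mm (7 mm thick, top 115 mm).
- hole (a point): Centre of the mouth of the holder's empty hole: 16 mm in diameter, 45 mm deep, in the top face (55 mm above the table), 42 mm from the holder's middle along its x.
- jar: Bystander: white plastic jar with orange cap, 56 mm in diameter, 85 mm high. Origin: centre of its underside.
- carton: Bystander: small cardboard box 90 x 60 x 45 mm. Origin: centre of its underside.
- beaker: Bystander: glass beaker 70 mm in diameter, 85 mm high. Origin: centre of its underside.
Mind the look-alikes: they are no part of the job. There is more than one size of the holder; the job needs the smallest.

How it is judged (in metres and radians):
On the way, in this order (a step that is already met when the one before it is completed fails the run):
1. the locking rod stands upright in the empty hole of the holder, let go (horizontal distance between rod and hole below 0.012 m and height (world z) of rod below 0.025 m and angle between rod's own z axis and vertical below 0.25 rad and contact force between the fingers and rod below 0.1 N), for 0.2 s.
2. the crank has been turned to the side opposite where it began (about half a turn) (distance of grip from where it was at the start of the episode above 0.1 m).
At the end, for the whole second after the job is handed in: Heavy side within 0.32 rad (18 degrees) of straight down, drum slower than 0.05 rad/s, fingers holding the crank handle (over 1 N); rod in the holder's hole (foot within 12 mm of its centre, below 25 mm; tilt under 0.25 rad), not touched by the fingers (all of step 1 and angle between ballast's own z axis and vertical above 2.82 rad and contact force between the fingers and grip above 1 N and velocity of joint crank between -0.05 and 0.05 rad/s); the arm keeps its last pose, push and grip.
It fails at once if the jar, carton or beaker is disturbed (over 25 mm) (distance of any of jar, carton, beaker from where it was at the start of the episode above 0.025 m).
It also fails if it takes over 72 s, if anything falls off the work surface, if the arm or the gripper's body presses on something with over 40 N, if the wrist force passes 120 N, or if a joint passes its speed limit or range.

## Working session

There is one attempt and no reset: what is moved stays moved. The work goes in short steps, Python scripts to look and compute and a tool call to move; the robot and the scene stay as the last step left them, time stands still between calls to the robot, and variables do not carry over. Pictures are saved under pics/ and viewed, at most 10 in all, crops included, and the job is handed in when it is done.

Besides the shell and the picture viewer there is one more tool, called by a JSON object that holds its "op" and its "data", one argument or row to a line. apply_moves: Moves the arm, as the interface text tells. Its arguments: {"type":"object","properties":{"deltas":{"type":"array"},"grip_force":{"type":"number"}},"required":["deltas"]}

```bash
mkdir -p pics; ls
cat > h.py <<'E'
import numpy as np, cv2, pickle
def grab(r,n,tag):
    s=r.sense(); f=r.grab_frame(n); f['s']=s
    pickle.dump(f,open(f'{tag}.pkl','wb')); cv2.imwrite(f'pics/{tag}.png',f['img']); return f
def cam(f):
    if 'T_tool_cam' in f:
        from scipy.spatial.transform import Rotation as R
        T=np.eye(4); T[:3,:3]=R.from_euler('xyz',f['s']['tcp_rot']).as_matrix(); T[:3,3]=f['s']['eef_pos']
        T=T@np.array(f['T_tool_cam']); return T[:3,:3],T[:3,3]
    return np.array(f['rotation']).reshape(3,3),np.array(f['eye'])
def ray(f,u,v):
    K=np.array([[f['fx'],0,f['cx']],[0,f['fy'],f['cy']],[0,0,1.]])
    p=cv2.undistortPoints(np.array([[[u,v]]],float),K,np.array(f['dist'],float))[0,0]
    return np.array([p[0],-p[1],-1.])
def pt(f,u,v,z=None):
    "world point by depth, or on plane of height z"
    Rm,e=cam(f); d=Rm@ray(f,u,v)
    if z is None:
        w=f['z_map'][int(v)-1:int(v)+2,int(u)-1:int(u)+2]; w=w[w>0]; k=np.median(w)
    else: k=(z-e[2])/d[2]
    return e+k*d
E
python3 - <<'E'
from rig import r
from h import *
print(r.sense())
a=grab(r,'scene','s1');b=grab(r,'top','t1')
print(a['eye'],b['eye'],a['rotation'],b['rotation'],a['dist'],a['fx'],b['fx'])
E
```

```text
pics
{'clock': 0.0, 'qpos': array([ 1.34057048e+00,  3.53644944e-01,  1.63417509e+00,  9.26059935e-06,
        1.15520731e+00, -2.38053372e-03]), 'qvel': array([-1.50220757e-03, -2.40580064e-03,  7.57128382e-05, -3.48702939e-04,
       -2.26142688e-03,  1.74198920e-03]), 'joint_efforts': array([ 2.33353407e-03, -6.05239463e+01, -3.42077708e+01,  3.71659207e-04,
        9.10227187e-03,  1.07813509e-05]), 'eef_pos': array([141.1031625 , 608.60273566, 403.94598917]), 'tcp_rot': array([-3.14015799e+00, -1.18822581e-05,  2.91374359e+00]), 'contact_force': array([-0.61234894, -0.61453726,  1.37182532]), 'wrist_torque': array([ 0.00444865, -0.00252727, -0.00250306]), 'grasp_force': 0.0, 'opening': 1.0000629016242268}
[1244.90459115  214.44146022  683.06928982] [ 424.63629745  -40.56776913 1525.24925807] [ 0.95012664 -0.02528645  1.96575269] [ 7.73394841e-02 -5.82487398e-04 -1.57642683e+00] [-0.07763753  0.          0.          0.          0.        ] 383.8836683216684 507.3678974609575
```

View pics/s1.png

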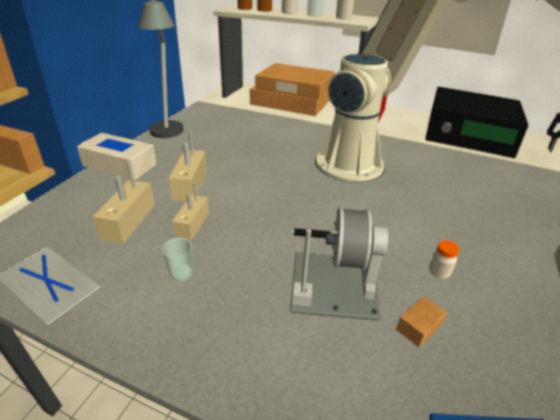

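View pics/t1.png

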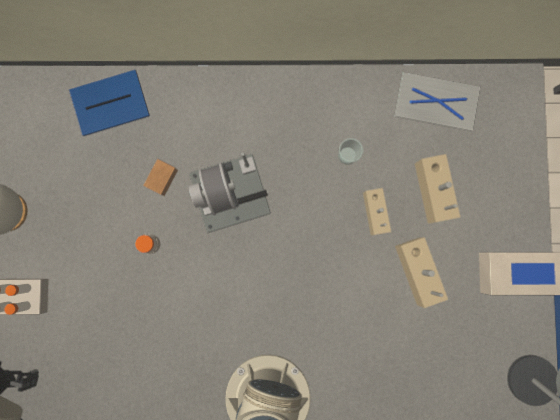

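The scene view shows three beige holders, at about (190,215), (187,173) and (125,210). The stand is at (340,270), with the rod at (306,262) and the handle at (312,233). In the top view the holders are at (377,211), (438,188) and (422,272). The one at (377,211) looks smallest, so I'll measure it and enlarge it.

Run:
```python
s=open('h.py').read()
s=s.replace("    return np.array(f['rotation']).reshape(3,3),np.array(f['eye'])","    from scipy.spatial.transform import Rotation as R\n    return R.from_euler('xyz',f['rotation']).as_matrix(),np.array(f['eye'])")
open('h.py','w').write(s)
from h import *
f=pickle.load(open('t1.pkl','rb'))
for n,p in dict(hA=(372,197),hB=(371,200),small1=(369,190),small2=(384,233),rodtop=(246,158),boss=(248,166),base=(216,231),base2=(269,213),tab=(320,250),big=(432,190),big3=(412,270),sm=(374,225),drum=(216,190),handle=(250,199),jar=(145,244),beak=(350,150),car=(160,178)).items(): print(n,pt(f,*p).round(1))
c=np.hstack([cv2.resize(f['img'][140:240,185:285],(400,400),interpolation=cv2.INTER_CUBIC),cv2.resize(f['img'][160:260,345:445],(400,400),interpolation=cv2.INTER_CUBIC)])
cv2.imwrite('pics/c1.png',c)
```

```text
hA [ 581.4 -308.7   51.4]
hB [ 572.2 -304.7   56.2]
small1 [ 607.8 -308.7    3.8]
small2 [ 477.8 -350.7    5.9]
rodtop [700.2  59.6  43.3]
boss [676.5  53.8  42.2]
base [486.9 152.9  -1. ]
base2 [539.8  -6.8   5.4]
tab [ 428.1 -159.     1.4]
big [ 597.6 -475.6   79.4]
big3 [ 370.1 -412.5   79.5]
sm [ 499.3 -311.9   56.7]
drum [585.  126.4 211.5]
handle [570.   43.1 124.4]
jar [447.7 342.3  85.8]
beak [ 730.  -253.1    5.3]
car [641.6 312.   45.7]
```

View pics/c1.png

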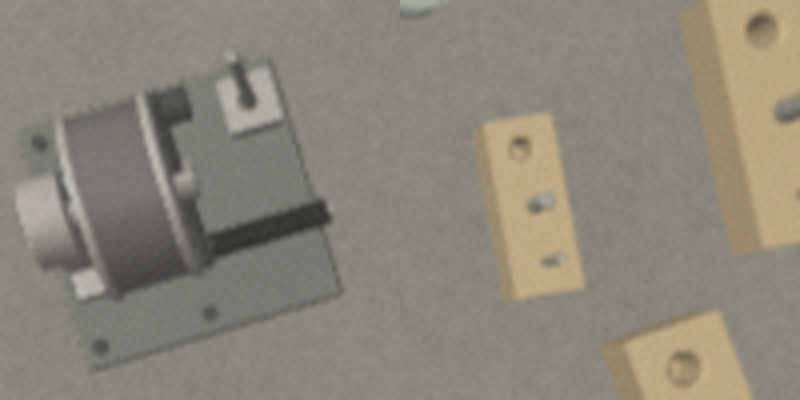

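The right-hand crop confirms the smallest holder at (377,211), with its empty hole at about (375,197). In the left-hand crop the boss is at about (247.5,165.5), the rod top at (243,154), and the handle runs from (238,201) to (267,192).

Run:
```python
from h import *
f=pickle.load(open('t1.pkl','rb'))
L=lambda x,y:(185+x/4,140+y/4); Rr=lambda x,y:(345+(x-400)/4,160+y/4)
print('rod',pt(f,*L(232,56),212).round(1),'boss',pt(f,*L(250,102),42).round(1))
b=[pt(f,*L(*p),12) for p in [(270,60),(342,292),(90,370)]]
print('base',np.round(b,1),[np.linalg.norm(b[i+1]-b[i]).round() for i in (0,1)])
d=b[0]-b[1];print('yaw stand',np.arctan2(d[1],d[0]))
h=[pt(f,*Rr(*p),55) for p in [(478,125),(550,113),(583,288),(513,298)]]
print('hold',np.round(h,1),np.mean(h,0),[np.linalg.norm(h[i+1]-h[i]).round() for i in range(3)])
d=h[0]-h[3]+h[1]-h[2];yaw=np.arctan2(d[1],d[0]);print('yaw h',yaw, 'hole',np.mean(h,0)+42*np.array([np.cos(yaw),np.sin(yaw),0]),pt(f,*Rr(520,148),55))
# handle line by depth
for p in [(230,240),(270,229),(310,216),(322,212)]: print(pt(f,*L(*p)).round(1))
w=pickle.load(open('s1.pkl','rb'))
for p in [(298,232),(318,234),(306,232),(306,260),(305,285),(186,230),(302,291)]: print(p,pt(w,*p).round(1))
```

```text
rod [679.4  56.1 212. ] boss [678.   55.3  42. ]
base [[715.   42.1  12. ]
 [539.2 -11.4  12. ]
 [482.  176.6  12. ]] [np.float64(184.0), np.float64(197.0)]
yaw stand 0.2958657833307101
hold [[ 598.  -286.5   55. ]
 [ 606.5 -339.1   55. ]
 [ 478.9 -360.3   55. ]
 [ 471.9 -309.5   55. ]] [ 538.83377785 -323.84593863   55.        ] [np.float64(53.0), np.float64(129.0), np.float64(51.0)]
yaw h 0.17229107595211468 hole [ 580.21194983 -316.64546062   55.        ] [ 581.01134126 -316.75171008   55.        ]
[567.2  63.8 126. ]
[574.6  36.  127. ]
[583.3   8.2 128.6]
[586.2  -0.  127.1]
(298, 232) [591.8   8.6 122.7]
(318, 234) [580.3  53.1 123.2]
(306, 232) [683.9  54.  207.2]
(306, 260) [684.5  59.5 134.9]
(305, 285) [682.7  62.1  59.6]
(186, 230) [ 601.4 -300.7   31.2]
(302, 291) [685.4  57.4  40.9]
```

{"op": "apply_moves", "data": {
  "deltas": [
    {"claw":-1,"delta_pos":[-4.6,-3,-1],"yaw":0},
    {"claw":-1,"delta_pos":[-4.6,-3,-1],"yaw":0},
    {"claw":-1,"delta_pos":[-4.6,-3,-1],"yaw":0},
    {"claw":-1,"delta_pos":[-4.6,-3,-1],"yaw":0},
    {"claw":-1,"delta_pos":[-4.6,-3,-1],"yaw":0},
    {"claw":-1,"delta_pos":[-4.6,-3,-1],"yaw":0},
    {"claw":-1,"delta_pos":[-4.6,-3,-1],"yaw":0},
    {"claw":-1,"delta_pos":[-4.6,-3,-1],"yaw":0}
  ],
  "grip_force": 60
}}

```text
clock: 1.1
eef_pos: [446.4, 290.4, 484.8]
tcp_rot: [-3.141, -0.0, 2.914]
contact_force: [0.4, 0.5, 0.3]
opening: 1.001
grasp_force: 0.0
```

{"op": "apply_moves", "data": {
  "deltas": [
    {"claw":-1,"delta_pos":[-4.6,-3,0],"yaw":0},
    {"claw":-1,"delta_pos":[-4.6,-3,0],"yaw":0},
    {"claw":-1,"delta_pos":[-4.6,-3,0],"yaw":0},
    {"claw":-1,"delta_pos":[-4.6,-3,0],"yaw":0},
    {"claw":-1,"delta_pos":[-4.6,-3,0],"yaw":0},
    {"claw":-1,"delta_pos":[-4.6,-3,0],"yaw":0},
    {"claw":-1,"delta_pos":[0,0,0],"yaw":0.175},
    {"claw":-1,"delta_pos":[0,0,0],"yaw":0.175}
  ]
}}

```text
clock: 2.1
eef_pos: [674.0, 53.3, 483.7]
tcp_rot: [-3.141, -0.001, 2.557]
contact_force: [0.2, 0.6, 0.4]
opening: 1.002
grasp_force: 0.0
```

{"op": "apply_moves", "data": {
  "deltas": [
    {"claw":-1,"delta_pos":[0,0,0],"yaw":0.175},
    {"claw":-1,"delta_pos":[0,0,0],"yaw":0.175},
    {"claw":-1,"delta_pos":[0,0,0],"yaw":0.175},
    {"claw":-1,"delta_pos":[0,0,0],"yaw":0.173},
    {"claw":-1,"delta_pos":[0,0,0],"yaw":0}
  ]
}}

```text
clock: 2.72
eef_pos: [673.6, 54.3, 484.2]
tcp_rot: [-3.141, -0.0, 1.867]
contact_force: [-0.0, -0.1, 0.6]
opening: 0.999
grasp_force: 0.0
```

Run:
```python
from rig import r
from h import *
f=grab(r,'wrist','w1'); print(f['s']['eef_pos'],f['s']['tcp_rot'],f['T_tool_cam'])
```

```text
[673.587575    54.27646627 484.22507004] [-3.14079729e+00 -2.09684364e-04  1.86700319e+00] [[ 5.35598278e-04  9.63115862e-01  2.69086508e-01  6.86264953e+01]
 [ 9.99999774e-01 -6.25097127e-04  2.46919854e-04  1.88801906e-01]
 [ 4.06017631e-04  2.69086315e-01 -9.63115980e-01  3.06297860e+01]
 [ 0.00000000e+00  0.00000000e+00  0.00000000e+00  1.00000000e+00]]
```

View pics/w1.png

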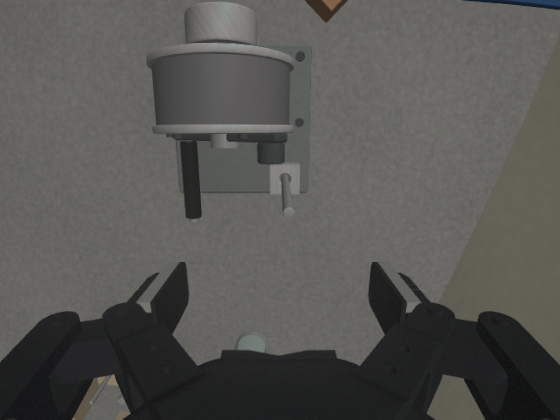

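The wrist view shows the rod top at (288,212), its foot at the boss (286,180), and the handle from (190,145) to (194,215). The drum is at the top, and the fingers sit symmetrically about column 279.

Run:
```python
from h import *
f=pickle.load(open('w1.pkl','rb'))
print('top',pt(f,288,211.5,212),pt(f,288,211),'foot',pt(f,286,179,42))
for p in [(190,150),(192,180),(193,210)]: print(pt(f,*p),pt(f,*p,127))
for p in [(270,150),(178,192),(309,192),(311,46),(279,90),(153,130),(292,130)]: print(p,pt(f,*p),pt(f,*p,12))
```

```text
top [680.24115105  59.63893984 212.        ] [680.08766399  60.10180428 212.24442306] foot [682.6823746   59.72830862  42.        ]
[570.74834239  72.0982679  126.2380046 ] [570.94144833  72.20969135 127.        ]
[580.20266435  41.74212136 127.1372162 ] [580.1717687   41.70924286 127.        ]
[588.63601851   9.27927586 126.83056305] [588.66976044   9.3366689  127.        ]
(270, 150) [652.00390477 101.26877932 193.61813953] [650.81120163  88.20603672  12.        ]
(178, 192) [ 5.35208318e+02 -1.27215151e+01  3.35010505e-01] [538.25798395  -9.30674753  12.        ]
(309, 192) [ 7.24620948e+02  4.49055935e+01 -1.62812459e-01] [722.72030113  46.9175617   12.        ]
(311, 46) [ 6.63717283e+02  2.37640284e+02 -2.28484256e-02] [663.45208941 234.52156759  12.        ]
(279, 90) [644.95253366 149.90330453 183.19886733] [639.40730284 168.855264    12.        ]
(153, 130) [550.58754578  88.01533701 184.0682852 ] [484.75596601  67.61727704  12.        ]
(292, 130) [665.75991261 122.29753878 166.30959364] [672.23125993 123.54849507  12.        ]
```

{"op": "apply_moves", "data": {
  "deltas": [
    {"claw":-1,"delta_pos":[0.3,0.8,3],"yaw":0},
    {"claw":-1,"delta_pos":[0,0,4],"yaw":0},
    {"claw":-1,"delta_pos":[0,0,4],"yaw":0},
    {"claw":-1,"delta_pos":[0,0,3.4],"yaw":0},
    {"claw":-1,"delta_pos":[0,0,0],"yaw":0},
    {"claw":1,"delta_pos":[0,0,0],"yaw":0},
    {"claw":1,"delta_pos":[0,0,0],"yaw":0},
    {"claw":1,"delta_pos":[0,0,0],"yaw":0}
  ],
  "grip_force": 60
}}

```text
clock: 3.78
eef_pos: [680.8, 59.5, 342.1]
tcp_rot: [3.14, 0.0, 1.866]
contact_force: [-0.0, -0.1, -0.2]
opening: 0.377
grasp_force: 0.0
```

{"op": "apply_moves", "data": {
  "deltas": [
    {"claw":1,"delta_pos":[0,0,0],"yaw":0},
    {"claw":1,"delta_pos":[0,0,0],"yaw":0},
    {"claw":1,"delta_pos":[0,0,0],"yaw":0},
    {"claw":1,"delta_pos":[0,0,0],"yaw":0}
  ]
}}

```text
clock: 4.28
eef_pos: [680.6, 59.4, 341.4]
tcp_rot: [3.141, 0.0, 1.866]
contact_force: [-0.6, -0.9, 5.2]
opening: 0.097
grasp_force: 58.4
```

{"op": "apply_moves", "data": {
  "deltas": [
    {"claw":1,"delta_pos":[0,0,-1],"yaw":0},
    {"claw":1,"delta_pos":[0,0,-2],"yaw":0},
    {"claw":1,"delta_pos":[0,0,-2],"yaw":0},
    {"claw":1,"delta_pos":[0,0,-2],"yaw":0},
    {"claw":1,"delta_pos":[0,0,-3],"yaw":0},
    {"claw":1,"delta_pos":[0,0,-3],"yaw":0},
    {"claw":1,"delta_pos":[0,0,-1.5],"yaw":0},
    {"claw":1,"delta_pos":[0,0,0],"yaw":0}
  ]
}}

```text
clock: 5.28
eef_pos: [680.5, 59.5, 487.1]
tcp_rot: [3.139, 0.0, 1.866]
contact_force: [0.4, 0.0, -0.5]
opening: 0.095
grasp_force: 58.5
```

Run:
```python
from rig import r
from h import *
f=grab(r,'wrist','w2'); s=f['s'];print(s['eef_pos'],s['tcp_rot'],s['contact_force'],s['opening'],s['wrist_torque'])
yaw=s['tcp_rot'][2]; d=np.array([580.5,-316.7])-s['eef_pos'][:2]
print('tool',d@[np.cos(yaw),np.sin(yaw)],d@[np.sin(yaw),-np.cos(yaw)])
```

```text
[680.51651818  59.4936788  487.1265963 ] [3.13929231e+00 4.93916378e-04 1.86585517e+00] [ 0.38909501  0.0017146  -0.54781866] 0.09464841585518835 [-0.02524648  0.00413965  0.03116694]
tool -330.8520635117893 -205.08998013506212
```

{"op": "apply_moves", "data": {
  "deltas": [
    {"claw":1,"delta_pos":[-4.1,-2.6,0],"yaw":0},
    {"claw":1,"delta_pos":[-4.1,-2.6,0],"yaw":0},
    {"claw":1,"delta_pos":[-4.1,-2.6,0],"yaw":0},
    {"claw":1,"delta_pos":[-4.1,-2.6,0],"yaw":0},
    {"claw":1,"delta_pos":[-4.1,-2.6,0],"yaw":0},
    {"claw":1,"delta_pos":[-4.1,-2.6,0],"yaw":0},
    {"claw":1,"delta_pos":[-4.1,-2.6,0],"yaw":0},
    {"claw":1,"delta_pos":[-4.4,-2.3,0],"yaw":0}
  ]
}}

```text
clock: 6.32
eef_pos: [579.6, -318.1, 484.0]
tcp_rot: [-3.14, -0.002, 1.866]
contact_force: [1.3, -0.1, -1.1]
opening: 0.095
grasp_force: 58.6
```

{"op": "apply_moves", "data": {
  "deltas": [
    {"claw":1,"delta_pos":[0,0,0],"yaw":0},
    {"claw":1,"delta_pos":[0,0,0],"yaw":0}
  ]
}}

```text
clock: 6.58
eef_pos: [580.4, -316.6, 484.3]
tcp_rot: [-3.14, -0.002, 1.865]
contact_force: [0.2, 0.7, -1.2]
opening: 0.094
grasp_force: 58.6
```

Run:
```python
from rig import r
from h import *
f=grab(r,'wrist','w3'); s=f['s'];print(s['eef_pos'],s['tcp_rot'],s['opening'])
c=cv2.resize(f['img'][130:350,180:400],(600,600),interpolation=cv2.INTER_CUBIC); cv2.imwrite('pics/w3c.png',c)
```

```text
[ 580.36845547 -316.58464054  484.29084727] [-3.14035900e+00 -2.02744680e-03  1.86513023e+00] 0.09411926721471298
```

View pics/w3c.png

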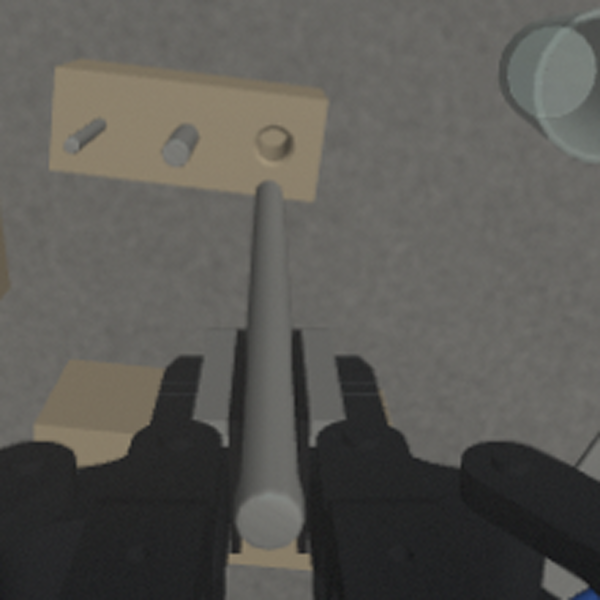

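The crop shows the rod hanging upright, its foot at about crop (268,190) and top at (270,518). The empty hole's mouth is at about crop (274,144), and the beaker is well off to the right.

Run:
```python
from h import *
f=pickle.load(open('w3.pkl','rb')); s=f['s']
L=lambda x,y:(180+x*220/600,130+y*220/600)
h=pt(f,*L(274,144),55); foot=pt(f,*L(268,188)); foot2=pt(f,*L(268,186),s['eef_pos'][2]-155-172.5)
print('hole',h,'corners',[pt(f,*L(*p),55).round(1) for p in [(55,76),(327,100),(316,200),(50,168)]],'foot',foot,foot2)
y=s['tcp_rot'][2]
for a in(foot,foot2): d=(h-a)[:2];print(d@[np.cos(y),np.sin(y)],d@[np.sin(y),-np.cos(y)])
print(pt(f,*L(327,300)),pt(f,*L(220,300)))
```

```text
hole [ 582.70984902 -315.46843224   55.        ] corners [array([ 474. , -314.3,   55. ]), array([ 600.6, -288. ,   55. ]), array([ 610.5, -336. ,   55. ]), array([ 481.8, -358.3,   55. ])] foot [ 578.94229075 -312.48546855  168.53948051] [ 579.4823579  -314.31495934  156.79084727]
-3.9476610371158993 2.7401715249785563
-2.040171616117281 2.7540694378989277
[ 6.41510546e+02 -4.02259028e+02 -1.48236576e-01] [ 5.82523536e+02 -4.20042612e+02  2.79933231e-01]
```

{"op": "apply_moves", "data": {
  "deltas": [
    {"claw":1,"delta_pos":[-0.2,0.3,2],"yaw":0},
    {"claw":1,"delta_pos":[0,0,3],"yaw":0},
    {"claw":1,"delta_pos":[0,0,3],"yaw":0},
    {"claw":1,"delta_pos":[0,0,1],"yaw":0},
    {"claw":1,"delta_pos":[0,0,0.8],"yaw":0},
    {"claw":1,"delta_pos":[0,0,0.8],"yaw":0},
    {"claw":1,"delta_pos":[0,0,0],"yaw":0}
  ]
}}

```text
clock: 7.5
eef_pos: [584.0, -317.8, 379.6]
tcp_rot: [-3.142, -0.0, 1.866]
contact_force: [-0.4, -0.0, -1.2]
opening: 0.099
grasp_force: 58.6
```

Run:
```python
from rig import r
from h import *
f=grab(r,'wrist','w4'); s=f['s'];print(s['eef_pos'],s['contact_force'],s['wrist_torque'])
c=cv2.resize(f['img'][130:350,180:400],(600,600),interpolation=cv2.INTER_CUBIC); cv2.imwrite('pics/w4c.png',c)
```

```text
[ 584.0078192  -317.81039126  379.60438717] [-0.35095039 -0.01251516 -1.19798588] [-0.00259555  0.02922806  0.00625758]
```

View pics/w4c.png

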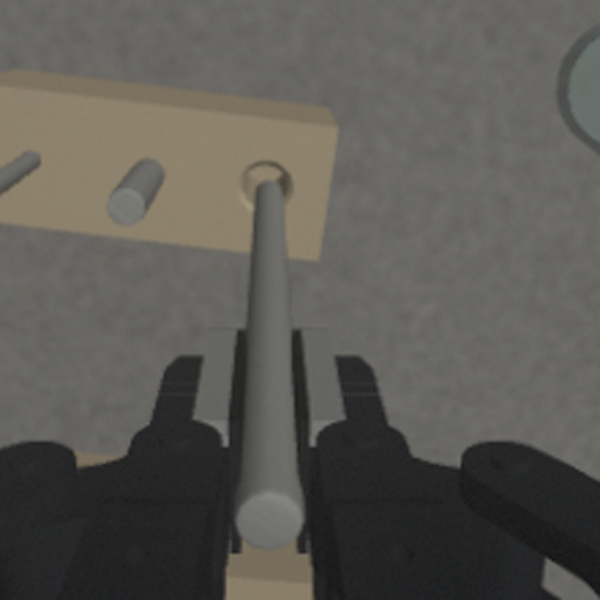

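The foot at crop (268,186) is already inside the hole's rim, which is centred at (267,186), and there is no contact force. I'll lower it the rest of the way.

{"op": "apply_moves", "data": {
  "deltas": [
    {"claw":1,"delta_pos":[0,0,1.0],"yaw":0},
    {"claw":1,"delta_pos":[0,0,1.0],"yaw":0},
    {"claw":1,"delta_pos":[0,0,1.0],"yaw":0},
    {"claw":1,"delta_pos":[0,0,0.8],"yaw":0},
    {"claw":1,"delta_pos":[0,0,0],"yaw":0}
  ]
}}

```text
clock: 8.18
eef_pos: [583.8, -317.8, 340.7]
tcp_rot: [-3.141, -0.001, 1.866]
contact_force: [0.2, 0.1, -1.5]
opening: 0.099
grasp_force: 58.6
```

{"op": "apply_moves", "data": {
  "deltas": [
    {"claw":-1,"delta_pos":[0,0,0],"yaw":0},
    {"claw":-1,"delta_pos":[0,0,0],"yaw":0},
    {"claw":-1,"delta_pos":[0,0,0],"yaw":0},
    {"claw":-1,"delta_pos":[0,0,0],"yaw":0},
    {"claw":-1,"delta_pos":[0,0,-2],"yaw":0},
    {"claw":-1,"delta_pos":[0,0,-4],"yaw":0},
    {"claw":-1,"delta_pos":[0,0,-5],"yaw":0},
    {"claw":-1,"delta_pos":[0,0,-3],"yaw":0}
  ]
}}

```text
clock: 9.18
eef_pos: [584.1, -317.9, 486.3]
tcp_rot: [3.139, 0.003, 1.866]
contact_force: [0.6, 0.0, -0.3]
opening: 1.001
grasp_force: 0.0
```

Run:
```python
from rig import r
from h import *
g=grab(r,'wrist','w5'); s=g['s'];print(s['eef_pos'],s['tcp_rot'])
cv2.imwrite('pics/w5c.png',cv2.resize(g['img'][130:350,180:400],(500,500),interpolation=cv2.INTER_CUBIC))
f=pickle.load(open('w1.pkl','rb'))
a=.29;O=np.array([596,133]);ex=np.array([np.cos(a),np.sin(a)]);ey=np.array([-np.sin(a),np.cos(a)])
for p in [(270,141),(270,146),(270,155),(270,161),(280,152),(262,152),(222,143),(222,147),(240,136),(190,150),(192,180),(193,210),(194,216)]:
  q=pt(f,*p);d=q[:2]-O;print(p,q.round(1),(d@ex).round(1),(d@ey).round(1))
```

```text
[ 584.08280854 -317.94384817  486.33625197] [3.13850288 0.00317707 1.86578055]
(270, 141) [649.9 108.2 191.9] 44.5 -39.1
(270, 146) [651.1 104.4 193.9] 44.6 -43.1
(270, 155) [653.2  97.3 193.8] 44.6 -50.5
(270, 161) [654.6  92.5 193.5] 44.6 -55.5
(280, 152) [660.5 101.9 190. ] 52.9 -48.3
(262, 152) [646.   97.6 191.3] 37.8 -48.3
(222, 143) [607.5  92.4 164. ] -0.6 -42.2
(222, 147) [608.4  88.9 164. ] -0.7 -45.8
(240, 136) [626.1 105.6 203.4] 21.0 -34.9
(190, 150) [570.7  72.1 126.2] -41.6 -51.1
(192, 180) [580.2  41.7 127.1] -41.2 -82.9
(193, 210) [588.6   9.3 126.8] -42.4 -116.4
(194, 216) [591.2   2.7 126.5] -41.9 -123.4
```

View pics/w5c.png

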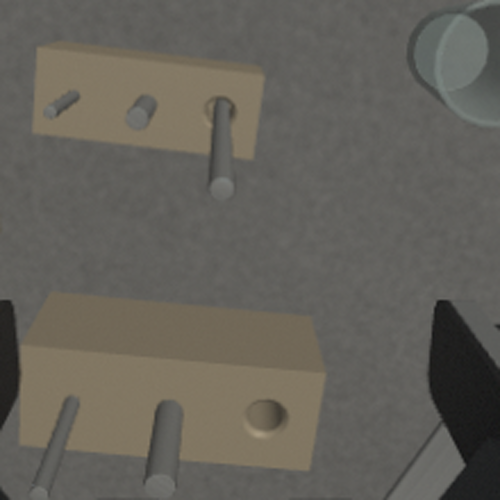

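The rod now stands in the hole (foot at crop (220,108), top at (222,187)) and has been let go. Next is the handle, which I'll grip at stand y ≈ -107 so the hand clears the crank's counterweight.

{"op": "apply_moves", "data": {
  "deltas": [
    {"claw":-1,"delta_pos":[5.35,1.66,0],"yaw":0},
    {"claw":-1,"delta_pos":[5.35,1.66,0],"yaw":0},
    {"claw":-1,"delta_pos":[5.35,1.66,0],"yaw":0},
    {"claw":-1,"delta_pos":[5.35,1.66,0],"yaw":0},
    {"claw":-1,"delta_pos":[5.35,1.66,0],"yaw":0},
    {"claw":-1,"delta_pos":[5.35,1.66,0],"yaw":0},
    {"claw":-1,"delta_pos":[0,0,4],"yaw":0},
    {"claw":-1,"delta_pos":[0,0,4],"yaw":0}
  ]
}}

```text
clock: 10.22
eef_pos: [586.1, 19.3, 402.6]
tcp_rot: [3.139, 0.001, 1.868]
contact_force: [0.8, 0.1, -0.6]
opening: 0.999
grasp_force: 0.0
```

{"op": "apply_moves", "data": {
  "deltas": [
    {"claw":-1,"delta_pos":[0,0,4],"yaw":0},
    {"claw":-1,"delta_pos":[0,0,4],"yaw":0},
    {"claw":-1,"delta_pos":[0,0,3],"yaw":0},
    {"claw":-1,"delta_pos":[0,0,2.3],"yaw":0},
    {"claw":-1,"delta_pos":[0,0,0],"yaw":0},
    {"claw":-1,"delta_pos":[0,0,0],"yaw":0}
  ]
}}

```text
clock: 10.98
eef_pos: [586.6, 18.2, 270.1]
tcp_rot: [3.14, 0.0, 1.866]
contact_force: [-0.0, 0.6, 0.2]
opening: 1.002
grasp_force: 0.0
```

Run:
```python
from rig import r
from h import *
g=grab(r,'wrist','w6'); s=g['s'];print(s['eef_pos'],s['tcp_rot'],s['contact_force'])
```

```text
[586.57877285  18.22719496 270.13419791] [3.13991765e+00 4.60309027e-04 1.86577335e+00] [-0.04644241  0.5968072   0.24874645]
```

View pics/w6.png

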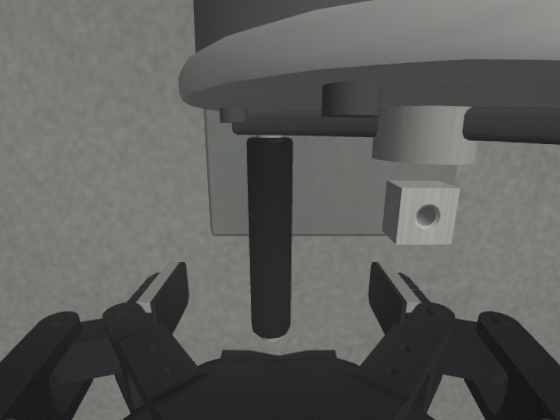

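The handle is centred at column 270 and the fingers at 279, about 3 mm off. I'll shift across and close.

{"op": "apply_moves", "data": {
  "deltas": [
    {"claw":-1,"delta_pos":[0,-0.35,-0.25],"yaw":0},
    {"claw":1,"delta_pos":[0,0,0],"yaw":0},
    {"claw":1,"delta_pos":[0,0,0],"yaw":0},
    {"claw":1,"delta_pos":[0,0,0],"yaw":0},
    {"claw":1,"delta_pos":[0,0,0],"yaw":0},
    {"claw":1,"delta_pos":[0,0,0],"yaw":0},
    {"claw":1,"delta_pos":[0,0,0],"yaw":0}
  ],
  "grip_force": 50
}}

```text
clock: 11.9
eef_pos: [583.1, 17.3, 271.4]
tcp_rot: [3.14, 0.0, 1.866]
contact_force: [3.6, 1.7, 0.4]
opening: 0.193
grasp_force: 48.7
```

```bash
cat > st.py <<'E'
from rig import r
from h import *
s=r.sense(); a=.29
ex=np.array([np.cos(a),np.sin(a),0]);ey=np.array([-np.sin(a),np.cos(a),0]);F=s['contact_force']
d=s['eef_pos']-[596,133,305]
print(round(s['clock'],2),'handle x,y,z rel axle',(d@ex).round(1),(d@ey).round(1),d[2].round(1),'ang',np.arctan2(d@ex,d[2]).round(3),'R',np.hypot(d@ex,d[2]).round(1),'F xyz',(F@ex).round(2),(F@ey).round(2),F[2].round(2),'grip',s['grasp_force'],s['opening'],s['wrist_torque'].round(2))
E
python3 st.py
```

```text
11.9 handle x,y,z rel axle -45.5 -107.2 -33.6 ang -2.207 R 56.5 F xyz 3.94 0.64 0.4 grip 48.72268795967102 0.19275346764533102 [ 0.21 -0.52 -0.02]
```

Run:
```python
import numpy as np
t=-2.207+np.arange(0,6.5,.125)
for i in range(0,51,4):
  print(i//4,t[i].round(2),' '.join(f"[0,{5.5*(np.sin(t[j+1])-np.sin(t[j])):.2f},{-5.5*(np.cos(t[j+1])-np.cos(t[j])):.2f}]" for j in range(i,min(i+4,51))))
```

```text
0 -2.21 [0,-0.37,-0.58] [0,-0.30,-0.62] [0,-0.22,-0.65] [0,-0.14,-0.67]
1 -1.71 [0,-0.05,-0.69] [0,0.04,-0.69] [0,0.12,-0.68] [0,0.20,-0.66]
2 -1.21 [0,0.28,-0.63] [0,0.36,-0.59] [0,0.43,-0.54] [0,0.49,-0.48]
3 -0.71 [0,0.55,-0.41] [0,0.60,-0.34] [0,0.63,-0.26] [0,0.66,-0.18]
4 -0.21 [0,0.68,-0.10] [0,0.69,-0.01] [0,0.68,0.07] [0,0.67,0.16]
5 0.29 [0,0.64,0.24] [0,0.61,0.32] [0,0.56,0.39] [0,0.51,0.46]
6 0.79 [0,0.45,0.52] [0,0.38,0.57] [0,0.31,0.61] [0,0.23,0.65]
7 1.29 [0,0.15,0.67] [0,0.06,0.68] [0,-0.02,0.69] [0,-0.11,0.68]
8 1.79 [0,-0.19,0.66] [0,-0.27,0.63] [0,-0.35,0.59] [0,-0.42,0.54]
9 2.29 [0,-0.49,0.49] [0,-0.54,0.42] [0,-0.59,0.35] [0,-0.63,0.27]
10 2.79 [0,-0.66,0.19] [0,-0.68,0.11] [0,-0.69,0.02] [0,-0.68,-0.06]
11 3.29 [0,-0.67,-0.15] [0,-0.65,-0.23] [0,-0.61,-0.31] [0,-0.57,-0.38]
12 3.79 [0,-0.52,-0.45] [0,-0.46,-0.51] [0,-0.39,-0.56]
```

{"op": "apply_moves", "data": {
  "deltas": [
    {"claw":1,"delta_pos":[0,-0.37,-0.58],"yaw":0},
    {"claw":1,"delta_pos":[0,-0.3,-0.62],"yaw":0},
    {"claw":1,"delta_pos":[0,-0.22,-0.65],"yaw":0},
    {"claw":1,"delta_pos":[0,-0.14,-0.67],"yaw":0}
  ]
}}

```text
clock: 12.4
eef_pos: [573.6, 14.4, 296.7]
tcp_rot: [3.139, 0.0, 1.866]
contact_force: [9.7, 3.4, -5.4]
opening: 0.19
grasp_force: 48.9
```

{"op": "apply_moves", "data": {
  "deltas": [
    {"claw":1,"delta_pos":[0,-0.05,-0.69],"yaw":0},
    {"claw":1,"delta_pos":[0,0.04,-0.69],"yaw":0},
    {"claw":1,"delta_pos":[0,0.12,-0.68],"yaw":0},
    {"claw":1,"delta_pos":[0,0.2,-0.66],"yaw":0}
  ]
}}

```text
clock: 12.9
eef_pos: [576.8, 15.5, 323.7]
tcp_rot: [3.138, 0.0, 1.866]
contact_force: [11.0, 2.9, -9.4]
opening: 0.192
grasp_force: 48.8
```

```bash
python3 st.py
```

```text
12.9 handle x,y,z rel axle -52.0 -107.1 18.7 ang -1.226 R 55.3 F xyz 11.37 -0.37 -9.4 grip 48.83105278015137 0.19181729196426048 [ 0.54 -1.76 -0.03]
```

{"op": "apply_moves", "data": {
  "deltas": [
    {"claw":1,"delta_pos":[0,0.43,-0.6],"yaw":0},
    {"claw":1,"delta_pos":[0,0.4,-0.57],"yaw":0},
    {"claw":1,"delta_pos":[0,0.43,-0.54],"yaw":0},
    {"claw":1,"delta_pos":[0,0.49,-0.48],"yaw":0}
  ]
}}

```text
clock: 13.4
eef_pos: [592.6, 20.2, 345.4]
tcp_rot: [-3.141, -0.0, 1.866]
contact_force: [4.8, 0.5, -10.8]
opening: 0.193
grasp_force: 48.9
```

{"op": "apply_moves", "data": {
  "deltas": [
    {"claw":1,"delta_pos":[0,0.55,-0.41],"yaw":0},
    {"claw":1,"delta_pos":[0,0.6,-0.34],"yaw":0},
    {"claw":1,"delta_pos":[0,0.63,-0.26],"yaw":0},
    {"claw":1,"delta_pos":[0,0.66,-0.18],"yaw":0}
  ]
}}

```text
clock: 13.9
eef_pos: [615.8, 27.3, 357.1]
tcp_rot: [-3.14, -0.0, 1.866]
contact_force: [2.1, -2.8, -11.9]
opening: 0.194
grasp_force: 48.9
```

{"op": "apply_moves", "data": {
  "deltas": [
    {"claw":1,"delta_pos":[0,0.68,-0.1],"yaw":0},
    {"claw":1,"delta_pos":[0,0.69,-0.01],"yaw":0},
    {"claw":1,"delta_pos":[0,0.68,0.07],"yaw":0},
    {"claw":1,"delta_pos":[0,0.67,0.16],"yaw":0}
  ]
}}

```text
clock: 14.4
eef_pos: [641.9, 35.2, 355.9]
tcp_rot: [-3.14, -0.0, 1.866]
contact_force: [-4.3, -3.3, -9.7]
opening: 0.19
grasp_force: 49.2
```

{"op": "apply_moves", "data": {
  "deltas": [
    {"claw":1,"delta_pos":[0,0.64,0.24],"yaw":0},
    {"claw":1,"delta_pos":[0,0.61,0.32],"yaw":0},
    {"claw":1,"delta_pos":[0,0.56,0.39],"yaw":0},
    {"claw":1,"delta_pos":[0,0.51,0.46],"yaw":0}
  ]
}}

```text
clock: 14.9
eef_pos: [664.0, 41.9, 342.0]
tcp_rot: [-3.14, -0.0, 1.866]
contact_force: [-5.8, -4.2, -5.3]
opening: 0.192
grasp_force: 49.6
```

```bash
python3 st.py
```

```text
14.9 handle x,y,z rel axle 39.1 -106.8 37.0 ang 0.814 R 53.8 F xyz -6.75 -2.32 -5.29 grip 49.63398814201355 0.19216166369554105 [-0.7   0.86  0.19]
```

{"op": "apply_moves", "data": {
  "deltas": [
    {"claw":1,"delta_pos":[0,0.37,0.6],"yaw":0},
    {"claw":1,"delta_pos":[0,0.36,0.6],"yaw":0},
    {"claw":1,"delta_pos":[0,0.31,0.61],"yaw":0},
    {"claw":1,"delta_pos":[0,0.23,0.65],"yaw":0}
  ]
}}

```text
clock: 15.4
eef_pos: [676.9, 45.8, 317.8]
tcp_rot: [3.14, 0.0, 1.866]
contact_force: [-2.6, -0.8, 2.7]
opening: 0.192
grasp_force: 50.2
```

{"op": "apply_moves", "data": {
  "deltas": [
    {"claw":1,"delta_pos":[0,0.15,0.67],"yaw":0},
    {"claw":1,"delta_pos":[0,0.06,0.68],"yaw":0},
    {"claw":1,"delta_pos":[0,-0.02,0.69],"yaw":0},
    {"claw":1,"delta_pos":[0,-0.11,0.68],"yaw":0}
  ]
}}

```text
clock: 15.9
eef_pos: [677.4, 46.0, 290.2]
tcp_rot: [3.14, 0.0, 1.866]
contact_force: [2.8, -1.9, 3.9]
opening: 0.193
grasp_force: 50.5
```

{"op": "apply_moves", "data": {
  "deltas": [
    {"claw":1,"delta_pos":[0,-0.19,0.66],"yaw":0},
    {"claw":1,"delta_pos":[0,-0.27,0.63],"yaw":0},
    {"claw":1,"delta_pos":[0,-0.35,0.59],"yaw":0},
    {"claw":1,"delta_pos":[0,-0.42,0.54],"yaw":0}
  ]
}}

```text
clock: 16.4
eef_pos: [665.2, 42.3, 265.9]
tcp_rot: [3.141, 0.0, 1.866]
contact_force: [4.4, -0.8, 4.2]
opening: 0.193
grasp_force: 50.5
```

{"op": "apply_moves", "data": {
  "deltas": [
    {"claw":1,"delta_pos":[0,-0.49,0.49],"yaw":0},
    {"claw":1,"delta_pos":[0,-0.54,0.42],"yaw":0},
    {"claw":1,"delta_pos":[0,-0.59,0.35],"yaw":0},
    {"claw":1,"delta_pos":[0,-0.63,0.27],"yaw":0}
  ]
}}

```text
clock: 16.9
eef_pos: [643.7, 35.7, 250.9]
tcp_rot: [3.14, 0.0, 1.866]
contact_force: [6.0, -0.3, 6.5]
opening: 0.19
grasp_force: 50.7
```

```bash
python3 st.py
```

```text
16.9 handle x,y,z rel axle 17.9 -106.8 -54.1 ang 2.822 R 56.9 F xyz 5.65 -1.96 6.49 grip 50.69682240486145 0.18991362780925142 [ 0.09 -0.79 -0.03]
```

Rows 10–12 complete the full turn.

{"op": "apply_moves", "data": {
  "deltas": [
    {"claw":1,"delta_pos":[0,-0.66,0.19],"yaw":0},
    {"claw":1,"delta_pos":[0,-0.68,0.11],"yaw":0},
    {"claw":1,"delta_pos":[0,-0.69,0.02],"yaw":0},
    {"claw":1,"delta_pos":[0,-0.68,-0.06],"yaw":0}
  ]
}}

```text
clock: 17.4
eef_pos: [618.1, 28.0, 248.5]
tcp_rot: [3.139, 0.0, 1.866]
contact_force: [7.5, 2.2, 3.2]
opening: 0.192
grasp_force: 50.5
```

{"op": "apply_moves", "data": {
  "deltas": [
    {"claw":1,"delta_pos":[0,-0.67,-0.15],"yaw":0},
    {"claw":1,"delta_pos":[0,-0.65,-0.23],"yaw":0},
    {"claw":1,"delta_pos":[0,-0.61,-0.31],"yaw":0},
    {"claw":1,"delta_pos":[0,-0.57,-0.38],"yaw":0}
  ]
}}

```text
clock: 17.9
eef_pos: [594.2, 20.7, 259.0]
tcp_rot: [3.139, 0.0, 1.866]
contact_force: [9.6, 1.2, -0.1]
opening: 0.189
grasp_force: 50.3
```

{"op": "apply_moves", "data": {
  "deltas": [
    {"claw":1,"delta_pos":[0,-0.52,-0.45],"yaw":0},
    {"claw":1,"delta_pos":[0,-0.46,-0.51],"yaw":0},
    {"claw":1,"delta_pos":[0,-0.39,-0.56],"yaw":0}
  ]
}}

```text
clock: 18.27
eef_pos: [581.1, 16.7, 274.1]
tcp_rot: [3.139, 0.0, 1.865]
contact_force: [10.2, 1.0, -2.2]
opening: 0.195
grasp_force: 50.1
```

```bash
python3 st.py
cat > fit.py <<'E'
import numpy as np
from scipy.optimize import least_squares
# eef x,y,z, F x,y,z, direction
D=np.loadtxt('log.txt'); a=.287
ex=np.array([np.cos(a),np.sin(a)])
X=(D[:,:2]-[596,133])@ex; Z=D[:,2]-305; Fx=D[:,3:5]@ex; Fz=D[:,5]; s=D[:,6]
c=least_squares(lambda p:np.hypot(X-p[0],Z-p[1])-55,[0,0]).x
th=np.arctan2(X-c[0],Z-c[1])
T=-(Fx*np.cos(th)-Fz*np.sin(th))*.055   # torque applied to crank, + = +theta
B=np.c_[s,np.sin(th),np.cos(th)]
k=np.linalg.lstsq(B,T,rcond=None)[0]
# gravity: heavy at angle th+phi; applied T = drag*s - m g r sin(th+phi) -> k1=-A cos phi,k2=-A sin phi
phi=np.arctan2(-k[2],-k[1]); w=lambda q:(q+np.pi)%(2*np.pi)-np.pi
print('centre',c.round(2),'drag',k[0].round(3),'A',np.hypot(k[1],k[2]).round(3),'phi',phi.round(3),'target crank',w(np.pi-phi).round(3),'now',th[-1].round(3))
print(np.c_[th,T,T-B@k].round(3))
E
cat > log.txt <<'E'
573.6 14.4 296.7 9.7 3.4 -5.4 1
576.8 15.5 323.7 11.0 2.9 -9.4 1
592.6 20.2 345.4 4.8 0.5 -10.8 1
615.8 27.3 357.1 2.1 -2.8 -11.9 1
641.9 35.2 355.9 -4.3 -3.3 -9.7 1
664.0 41.9 342.0 -5.8 -4.2 -5.3 1
676.9 45.8 317.8 -2.6 -0.8 2.7 1
677.4 46.0 290.2 2.8 -1.9 3.9 1
665.2 42.3 265.9 4.4 -0.8 4.2 1
643.7 35.7 250.9 6.0 -0.3 6.5 1
E
python3 fit.py
```

```text
18.27 handle x,y,z rel axle -47.5 -107.2 -30.9 ang -2.147 R 56.7 F xyz 10.08 -1.97 -2.18 grip 50.09884536266327 0.19491468640518514 [ 0.19 -1.56  0.01]
centre [-0.1  -1.82] drag 0.262 A 0.193 phi 1.215 target crank 1.927 now 2.805
[[-1.688e+00  3.610e-01  1.100e-02]
 [-1.192e+00  2.490e-01 -8.000e-03]
 [-6.930e-01  1.790e-01  1.300e-02]
 [-1.980e-01  6.300e-02 -3.500e-02]
 [ 3.020e-01  1.070e-01  3.700e-02]
 [ 7.940e-01  5.200e-02 -3.500e-02]
 [ 1.302e+00  1.830e-01  3.400e-02]
 [ 1.809e+00  2.360e-01 -3.000e-03]
 [ 2.311e+00  3.190e-01 -1.600e-02]
 [ 2.805e+00  4.120e-01  2.000e-03]]
```

{"op": "apply_moves", "data": {
  "deltas": [
    {"claw":1,"delta_pos":[0,0.39,0.56],"yaw":0},
    {"claw":1,"delta_pos":[0,0.46,0.51],"yaw":0},
    {"claw":1,"delta_pos":[0,0.52,0.45],"yaw":0},
    {"claw":1,"delta_pos":[0,0.57,0.38],"yaw":0}
  ]
}}

```text
clock: 18.77
eef_pos: [599.8, 22.4, 255.1]
tcp_rot: [3.141, 0.0, 1.866]
contact_force: [4.6, 0.0, 9.7]
opening: 0.192
grasp_force: 51.1
```

{"op": "apply_moves", "data": {
  "deltas": [
    {"claw":1,"delta_pos":[0,0.61,0.31],"yaw":0},
    {"claw":1,"delta_pos":[0,0.65,0.23],"yaw":0},
    {"claw":1,"delta_pos":[0,0.67,0.15],"yaw":0}
  ]
}}

```text
clock: 19.15
eef_pos: [617.9, 27.9, 248.4]
tcp_rot: [-3.141, 0.0, 1.866]
contact_force: [1.1, -0.6, 13.4]
opening: 0.191
grasp_force: 51.4
```

{"op": "apply_moves", "data": {
  "deltas": [
    {"claw":1,"delta_pos":[0,0.68,0.06],"yaw":0},
    {"claw":1,"delta_pos":[0,0.69,-0.02],"yaw":0},
    {"claw":1,"delta_pos":[0,0.68,-0.11],"yaw":0},
    {"claw":1,"delta_pos":[0,0.66,-0.19],"yaw":0}
  ]
}}

```text
clock: 19.65
eef_pos: [642.5, 35.3, 250.0]
tcp_rot: [-3.137, -0.0, 1.866]
contact_force: [-3.2, -5.1, 8.4]
opening: 0.19
grasp_force: 51.1
```

{"op": "apply_moves", "data": {
  "deltas": [
    {"claw":1,"delta_pos":[0,0.63,-0.27],"yaw":0},
    {"claw":1,"delta_pos":[0,0.59,-0.35],"yaw":0},
    {"claw":1,"delta_pos":[0,0.54,-0.42],"yaw":0},
    {"claw":1,"delta_pos":[0,0.49,-0.49],"yaw":0}
  ]
}}

```text
clock: 20.15
eef_pos: [664.8, 42.1, 265.0]
tcp_rot: [-3.139, -0.0, 1.866]
contact_force: [1.7, -5.0, -4.4]
opening: 0.195
grasp_force: 49.9
```

{"op": "apply_moves", "data": {
  "deltas": [
    {"claw":1,"delta_pos":[0,0.42,-0.54],"yaw":0},
    {"claw":1,"delta_pos":[0,0.35,-0.59],"yaw":0},
    {"claw":1,"delta_pos":[0,0.27,-0.63],"yaw":0},
    {"claw":1,"delta_pos":[0,0.19,-0.66],"yaw":0}
  ]
}}

```text
clock: 20.65
eef_pos: [677.5, 46.0, 290.9]
tcp_rot: [3.14, 0.0, 1.866]
contact_force: [4.1, -3.7, -5.8]
opening: 0.192
grasp_force: 49.6
```

{"op": "apply_moves", "data": {
  "deltas": [
    {"claw":1,"delta_pos":[0,0.11,-0.68],"yaw":0},
    {"claw":1,"delta_pos":[0,0.02,-0.69],"yaw":0},
    {"claw":1,"delta_pos":[0,-0.06,-0.68],"yaw":0},
    {"claw":1,"delta_pos":[0,-0.15,-0.67],"yaw":0}
  ]
}}

```text
clock: 21.15
eef_pos: [676.7, 45.8, 318.2]
tcp_rot: [3.14, 0.0, 1.866]
contact_force: [4.4, -3.5, -6.6]
opening: 0.195
grasp_force: 49.6
```

{"op": "apply_moves", "data": {
  "deltas": [
    {"claw":1,"delta_pos":[0,-0.23,-0.65],"yaw":0},
    {"claw":1,"delta_pos":[0,-0.31,-0.61],"yaw":0},
    {"claw":1,"delta_pos":[0,-0.38,-0.57],"yaw":0},
    {"claw":1,"delta_pos":[0,-0.45,-0.52],"yaw":0}
  ]
}}

```text
clock: 21.65
eef_pos: [663.6, 41.8, 341.8]
tcp_rot: [3.139, 0.0, 1.866]
contact_force: [4.8, -2.5, -6.4]
opening: 0.195
grasp_force: 49.6
```

```bash
cat >> log.txt <<'E'
618.1 28.0 248.5 7.5 2.2 3.2 1
594.2 20.7 259.0 9.6 1.2 -0.1 1
581.1 16.7 274.1 10.2 1.0 -2.2 1
599.8 22.4 255.1 4.6 0 9.7 -1
617.9 27.9 248.4 1.1 -0.6 13.4 -1
642.5 35.3 250.0 -3.2 -5.1 8.4 -1
664.8 42.1 265.0 1.7 -5.0 -4.4 -1
677.5 46.0 290.9 4.1 -3.7 -5.8 -1
676.7 45.8 318.2 4.4 -3.5 -6.6 -1
663.6 41.8 341.8 4.8 -2.5 -6.4 -1
E
python3 fit.py
python3 - <<'E'
import numpy as np
t=.79+np.arange(0,1.3,.125)
print(' '.join(f"{t[j+1]:.2f}[0,{5.5*(np.sin(t[j+1])-np.sin(t[j])):.2f},{-5.5*(np.cos(t[j+1])-np.cos(t[j])):.2f}]" for j in range(10)))
E
```

```text
centre [-0.11 -2.1 ] drag 0.253 A 0.185 phi 1.223 target crank 1.918 now 0.788
[[-1.683e+00  3.580e-01  2.400e-02]
 [-1.187e+00  2.450e-01 -1.000e-03]
 [-6.900e-01  1.770e-01  1.800e-02]
 [-1.970e-01  6.200e-02 -3.300e-02]
 [ 3.010e-01  1.080e-01  3.900e-02]
 [ 7.910e-01  5.400e-02 -3.200e-02]
 [ 1.297e+00  1.830e-01  3.800e-02]
 [ 1.804e+00  2.360e-01  4.000e-03]
 [ 2.307e+00  3.190e-01 -4.000e-03]
 [ 2.803e+00  4.130e-01  1.800e-02]
 [-2.988e+00  3.980e-01 -3.600e-02]
 [-2.491e+00  4.210e-01 -8.000e-03]
 [-2.120e+00  3.920e-01 -5.000e-03]
 [-2.619e+00 -5.600e-02  1.500e-02]
 [-2.984e+00 -6.700e-02  4.000e-03]
 [ 2.830e+00 -9.400e-02  1.200e-02]
 [ 2.325e+00 -1.680e-01  1.100e-02]
 [ 1.791e+00 -2.770e-01 -1.000e-03]
 [ 1.289e+00 -3.980e-01 -3.700e-02]
 [ 7.880e-01 -4.010e-01  1.900e-02]]
0.92[0,0.45,0.52] 1.04[0,0.38,0.57] 1.17[0,0.31,0.61] 1.29[0,0.23,0.65] 1.42[0,0.15,0.67] 1.54[0,0.06,0.68] 1.67[0,-0.02,0.69] 1.79[0,-0.11,0.68] 1.92[0,-0.19,0.66] 2.04[0,-0.27,0.63]
```

Both fits agree on a target crank angle of about 1.92 rad.

{"op": "apply_moves", "data": {
  "deltas": [
    {"claw":1,"delta_pos":[0,0.45,0.52],"yaw":0},
    {"claw":1,"delta_pos":[0,0.38,0.57],"yaw":0},
    {"claw":1,"delta_pos":[0,0.31,0.61],"yaw":0},
    {"claw":1,"delta_pos":[0,0.23,0.65],"yaw":0},
    {"claw":1,"delta_pos":[0,0.15,0.67],"yaw":0},
    {"claw":1,"delta_pos":[0,0.06,0.68],"yaw":0},
    {"claw":1,"delta_pos":[0,-0.02,0.69],"yaw":0},
    {"claw":1,"delta_pos":[0,-0.11,0.68],"yaw":0}
  ]
}}

```text
clock: 22.65
eef_pos: [677.4, 46.0, 290.0]
tcp_rot: [3.14, 0.0, 1.866]
contact_force: [3.7, -3.4, 3.4]
opening: 0.192
grasp_force: 50.6
```

{"op": "apply_moves", "data": {
  "deltas": [
    {"claw":1,"delta_pos":[0,-0.19,0.66],"yaw":0},
    {"claw":1,"delta_pos":[0,0,0],"yaw":0},
    {"claw":1,"delta_pos":[0,0,0],"yaw":0},
    {"claw":1,"delta_pos":[0,0,0],"yaw":0},
    {"claw":1,"delta_pos":[0,0,0],"yaw":0},
    {"claw":1,"delta_pos":[0,0,0],"yaw":0},
    {"claw":1,"delta_pos":[0,0,0],"yaw":0},
    {"claw":1,"delta_pos":[0,0,0],"yaw":0}
  ]
}}

```text
clock: 23.65
eef_pos: [675.2, 45.3, 282.6]
tcp_rot: [-3.141, 0.0, 1.866]
contact_force: [7.7, -2.6, -3.2]
opening: 0.188
grasp_force: 50.0
```

```bash
python3 st.py
python3 - <<'E'
from rig import r
from h import *
s=r.sense();d=s['eef_pos']-[596,133,305];x=d[:2]@[np.cos(.287),np.sin(.287)]
print(np.arctan2(x+.1,d[2]+2.1),s['qvel'])
f=grab(r,'scene','s2')
cv2.imwrite('pics/s2c.png',cv2.resize(f['img'][150:330,150:450],(800,480),interpolation=cv2.INTER_CUBIC))
E
```

```text
23.65 handle x,y,z rel axle 50.8 -106.7 -22.4 ang 1.987 R 55.6 F xyz 6.69 -4.68 -3.24 grip 50.02659559249878 0.188210905574104 [-0.42 -0.94  0.01]
1.9487363875257846 [ 2.82096254e-04 -9.16625511e-04  5.83157615e-05 -1.01830596e-03
 -2.05001707e-03 -1.48294323e-03]
```

View pics/s2c.png

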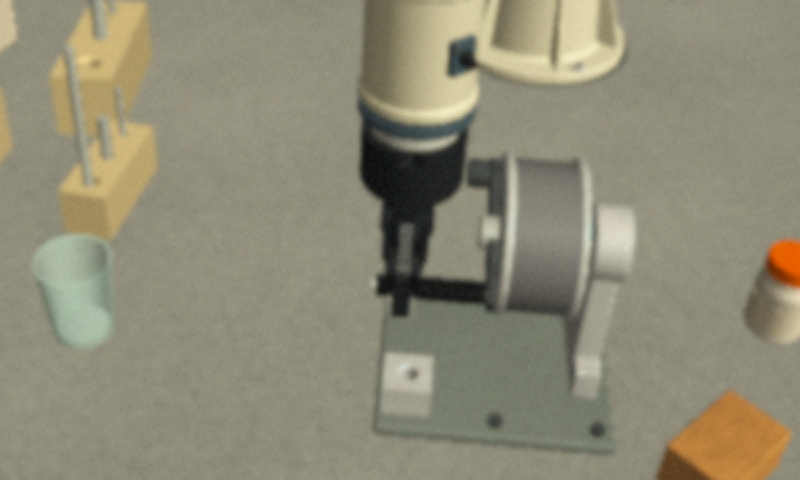

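The rod stands in the small holder (crop (85,180)), the handle is gripped at (405,285), and the jar, carton and beaker show no sign of having been knocked. The crank is at rest at 1.95 rad against the 1.92 target, so I'm handing it in.

```bash
python3 -c "
from rig import r
print(r.sign_off())"
```

```text
the job is handed in; nothing more can be done
None
```

I handed the job in with the rod standing free in the smallest holder's empty hole, the handle still gripped, and the drum at rest with its heavy side an estimated 0.03 rad from straight down; sign-off gave no verdict.

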